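# Click the blue pad cassette into the inking dock

### The job

Take the blue felt-pad cassette out of the wooden rack, set it down flat on the inking dock's loading shelf with its upright tab trailing, and let go of it. Then slide it (the tab is there to hold it by) into the channel, past the sprung side ball, until it clicks and sits fully home against the end stop. Leave the ochre cassette and everything else where they are.

Things in the scene. Friction and masses are not known exactly. Their poses are not given: they have to be found in the camera images.
- blue_cassette: Blue pad cassette: grey plastic box 84 long (x) x 46 wide (y) x 28 high mm, about 0.16 kg, blue felt on top, blue upright tab at its rear (-x) end. Origin: centre of its underside; +x points to the nose, which enters the dock first. The nose's upright edges are bevelled 6 mm. In the rack it can be gripped only by the sides of the box, across its 46 mm; in the channel only by the tab.
- blue_tab (a point): On the blue tab, 10 mm below its top: (-37, 0, 52) mm in the cassette's frame. The tab is 10 thick (x from -42 to -32), 36 wide (y) and rises from the box top (z = 28) to z = 62. Once out of the rack it can be gripped across its thickness (fingers ahead and behind, along the cassette's x) or across its width.
- blue_notch (a point): Notch for the dock's ball in the cassette's +y side, at (24, 23, 14) mm in its frame: 14 wide (x = 17 to 31), 6 deep, over the full height. Behind it, x = -42 to 17, the sides are plain, for gripping.
- ochre_cassette: The same cassette with ochre felt and tab, in the rack's other bay (which is which varies). To be left alone.
- rack: Fixed wooden rack: base plate 130 (x) x 200 (y) x 6 mm, origin at the centre of its underside, two bays at y = -50 and +50. A cassette lies on the plate, nose to the rack's -x. Its tab stands in a close niche 72 high: a wall at x = 46 to 54, and cheeks 25 to 32 mm either side of the bay's middle at x = 28 to 48. Ahead of the cheeks the sides are free. Lift straight up.
- bay_a (a point): Middle of the rack's bay at y = -50 mm, on the plate (6 mm up): a cassette's origin lies here.
- bay_b (a point): Middle of the rack's bay at y = +50 mm, on the plate (6 mm up): a cassette's origin lies here.
- dock: Fixed inking dock. Origin: table level, below the cassette's origin when fully home; +x is the way in. White bed 110 wide, top at z = 6 mm, from x = -190 to 53; from -190 to -72 it is the open loading shelf. Aluminium channel from x = -46 to 42. Home, the nose touches the end stop and the cassette's frame is the dock's raised 6 mm.
- mouth (a point): Middle of the channel's mouth at bed level: (-46, 0, 6) mm in the dock's frame. Channel walls are 48 apart and 8 thick; lips on them reach in to 40 apart at z = 35.5 to 39.5 (dock frame), so the cassette can enter only here, sliding flat on the bed, its tab passing between the lips. Flared guides, 26 high, lead in from x = -71, where they are 60 apart.
- shelf_spot (a point): Point on the loading shelf's surface, at (-125, 0, 6) mm in the dock's frame: a good place for the cassette's origin when it is set down, clear of the guides.
- end_stop (a point): Foot of the end stop's face, at (42, 0, 6) mm in the dock's frame: where the lower edge of the nose is when home.
- ball_spot (a point): Where the steel ball (12 mm) stands farthest into the channel, 5 mm out of the +y wall: (25, 19, 20) mm in the dock's frame.
- ball (a joint): How far the ball is pushed back (m): 0 fully out, 0.003 to 0.004 by a cassette's plain side, 0 again when clicked into the notch of a cassette fully home. Spring: 3 N plus 0.8 N per mm. The nose meets it 14 to 17 mm short of home; pushing past it takes about 4 to 12 N. It springs into the notch over the last 6 mm; push on to the end stop.
- pigment_jar: Amber glass jar with a white cap, 56 across, 70 high; stands beyond the rack and the dock. Origin: centre of its underside. Leave alone.
- binder_bottle: White plastic bottle, 52 across, 130 high, black cap, to the left of the rack. Origin: centre of its underside. Leave alone.
- flat_brush: Brush lying on the table beyond the rack. Origin: near its middle. Leave alone.
- paste_spatula: Spatula lying to the left of the rack. Origin: near its middle. Leave alone.
- paste_bowl: White bowl, 110 across, 45 high, to the right of the dock. Origin: centre of its underside. Leave alone.
- bench_weight: Small brass weight, 44 across, 35 high, beyond the dock's shelf. Origin: centre of its underside. Leave alone.

How it is judged (in metres and radians):
On the way:
1. the blue cassette lies flat on the loading shelf, nose towards the channel and not yet at the ball, and the fingers are off it (x of blue_cassette in the frame of dock between -0.2 and -0.05 m and y of blue_cassette in the frame of dock between -0.045 and 0.045 m and z of blue_cassette in the frame of dock between 0.003 and 0.01 m and x of blue_tab in the frame of dock below -0.075 m and angle between blue_cassette's own z axis and vertical below 0.06 rad and angle between the x axis of blue_cassette and the x axis of dock, either way round below 0.6 rad and contact force between the fingers and blue_cassette below 0.2 N and linear speed of blue_cassette below 0.02 m/s), for 0.2 s.
At the end, for the whole second after the job is handed in: The blue cassette lies flat in the channel, within 2.5 mm of home along it (3 mm across and in height), square to the dock within 0.06 rad, tab trailing, at rest, with the ball clicked into its notch (pushed back less than 2 mm); the ochre cassette is within 20 mm of where it was (x of blue_cassette in the frame of dock between -0.0025 and 0.0025 m and y of blue_cassette in the frame of dock between -0.003 and 0.003 m and z of blue_cassette in the frame of dock between 0.003 and 0.009 m and x of blue_tab in the frame of dock below -0.03 m and angle between the x axis of blue_cassette and the x axis of dock, either way round below 0.06 rad and angle between blue_cassette's own z axis and vertical below 0.05 rad and value of joint ball below 0.002 m and linear speed of blue_cassette below 0.01 m/s and distance of ochre_cassette from where it was at the start of the episode below 0.02 m); the robot touches nothing.
It fails at once if the ochre cassette is moved by more than 20 mm (distance of ochre_cassette from where it was at the start of the episode above 0.02 m).
It fails at once if a bystander (jar, bottle, brush, spatula, bowl or weight) is moved by more than 30 mm (distance of any of pigment_jar, binder_bottle, flat_brush, paste_spatula, paste_bowl, bench_weight from where it was at the start of the episode above 0.03 m).
It also fails if it takes over 53 s, if anything falls off the work surface, if the arm or the gripper's body presses on something with over 40 N, if the wrist force passes 120 N, or if a joint passes its speed limit or range.

### The arm

A 7-joint arm with a two-finger parallel gripper is mounted at the origin on the work surface. World frame = base frame: x ahead of the robot, y to its left, z up, the work surface at z = 0. Lengths are in mm, angles in degrees, forces in N, time in s.
With the tool pointing down it reaches from about 425 to 950 mm from the base axis. Payload 16.7 kg.
Tool frame: the origin (TCP) lies midway between the tips of the shut fingers; the grasp point (between the pads) lies 19 mm behind it (ctrl.pinch_z is the distance from the TCP to the grasp point, in mm); z points along the fingers, y is the direction in which the jaws open and shut (so a half turn about z gives the same grasp; the last joint's range is limited). The gripper opens to 94 mm and grips with 3 to 60 N. Pads are 16 mm wide; open, the fingers measure 119 mm over their backs; the gripper's body (75 mm by 177 mm) begins 78 mm behind the grasp point.
Start: joints at [55.606, 24.414, 4.234, 92.017, -1.954, 63.644, -3.845], TCP at [294.053, -607.542, 205.467] pointing down, gripper open.
Joint ranges: [-163.25, 163.25], [-28.42, 122.38], [-70.27, 78.77], [12.13, 141.07], [-58.53, 238.53], [9.26, 117.41], [-156.51, 156.51]. Speed limits (degrees/s): [108.29, 108.29, 136.94, 136.94, 172.46, 172.46, 172.46].

### API

Orientations are given as [roll, pitch, yaw] about the fixed x, y, z axes, in that order (R = Rz(yaw) Ry(pitch) Rx(roll)).
In Python, from bench import ctrl gives the robot as it stands.
- The arm moves only by the tool carry_out, never from a script. Its argument "deltas" is a list of rows, each a list of 7 numbers: the shift along the world's x, y, z in units of 30 mm (1.0 is 30 mm), then the turn, a rotation vector about the world's x, y, z in units of 8 degrees (1.0 is 8 degrees), then the gripper's target within -1 to 1 (shut at 1, half-way at 0, fully open at -1). A call has 1 to 12 rows; each row is the pose to reach, as a shift and turn from the pose commanded when the call began; what a row does not reach only later rows make up. A row lasts 1/8 s, in which the tool goes at most 62.5 mm and 10.7 degrees, less where a joint would pass 70% of its speed; a pose out of reach is approached as far as the arm can. A call with a gripper value outside its range is refused whole. The fingers move at their own pace and stop on an object; "grip_force" is the grip in N (left out, the last holds). Time passes only in rows, so rows that repeat a pose let the fingers close. It gives the time, the measured TCP pose, the force and the opening at its end, in the units of the state.
- ctrl.sense(): the state, without advancing time (a new reading comes with each control period).
- ctrl.capture(name): name is "scene" or "top"; returns (picture, depth): 420x560x3 uint8, red, green, blue; 420x560 float32, mm along the optical axis (not along the pixel's ray), 0 where there is no reading.
- ctrl.camera_params(name): a dict with "mtx" (3x3 intrinsics, pixels), "eye" and "rotation" of the camera in the world. Camera axes: x right, y down, z forward; pixel columns grow to the right and rows downward; lengths in mm; the calibration is good to about 2 mm. A picture is of the moment at which its call begins. camera_params takes no time and is no camera call.
- ctrl.sign_off(): hands the job in, once; it reports no verdict.
The state is a dict: "time_s": time; "joint_pos": joint angles; "joint_vel": joint speeds; "joint_torque": joint torques, N m; "tcp_pos": TCP position; "tcp_rot": TCP orientation; "wrist_force": force on the tool from outside, world axes, zero at the start; "ft_torque": the same for the moment, N m; "grip_width": finger opening in mm.
Only numpy, scipy, OpenCV 4.12 (cv2) and the standard library are available. Lean on these libraries where they do the work, as an engineer would, in place of code of your own. Each camera call takes 0.05 s, during which the arm holds its last target.

## Working session

There is one attempt and no reset: what is moved stays moved. The work goes in short steps, Python scripts to look and compute and a tool call to move; the robot and the scene stay as the last step left them, time stands still between calls to the robot, and variables do not carry over. Pictures are saved under pics/ and viewed, and the job is handed in when it is done.

Besides the shell and the picture viewer there is one more tool, called after ">>>" as name(argument=value, ...), one argument or row to a line, values as JSON. carry_out: Moves the arm, as the interface text tells. Its arguments: {"type":"object","properties":{"deltas":{"type":"array","items":{"type":"array","items":{"type":"number"}}},"grip_force":{"type":"number"}},"required":["deltas"]}

```bash
mkdir -p pics; ls
python3 - <<'E'
from bench import ctrl
import cv2,numpy as np
s=ctrl.sense();print(s['time_s'],s['tcp_pos'],s['tcp_rot'],s['grip_width'],ctrl.pinch_z)
for n in("scene","top"):
    p,d=ctrl.capture(n);cv2.imwrite(f"pics/{n}0.png",p[...,::-1]);np.savez(f"{n}0.npz",p=p,d=d)
    c=ctrl.camera_params(n);print(n,c)
E
```

```text
pics
0.0 [ 293.87826909 -607.19607266  204.79130388] [-1.79928737e+02  3.20916659e-03  2.58237913e+01] 93.40309810243917 18.8
scene {'mtx': array([[538.1974296 ,   0.        , 275.70591078],
       [  0.        , 538.1974296 , 209.56568514],
       [  0.        ,   0.        ,   1.        ]]), 'eye': array([1588.22263748,  770.85499812,  846.56247431]), 'rotation': array([-121.92445532,   -0.62177559,  128.04167995])}
top {'mtx': array([[461.35821549,   0.        , 280.21228579],
       [  0.        , 461.35821549, 206.46786462],
       [  0.        ,   0.        ,   1.        ]]), 'eye': array([ 506.59241236,    6.50432594, 1474.7763693 ]), 'rotation': array([-176.49032712,    0.84229706,  -90.42493734])}
```

View pics/scene0.png

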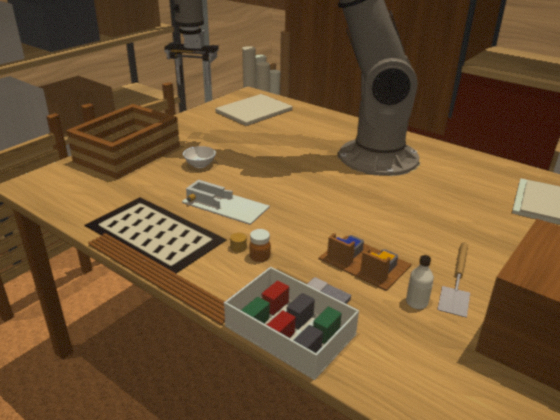

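View pics/top0.png

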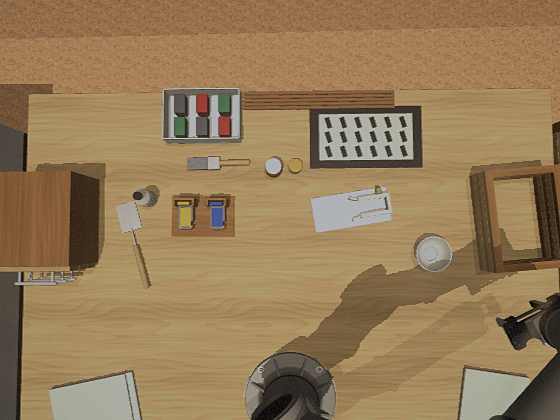

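The top view puts the rack near (205,215) with blue in the right bay (217,213). The dock is near (352,210), with its shelf on the left and its channel on the right. Next I'll enlarge and measure.

```bash
cat > h.py <<'E'
import numpy as np,cv2
from scipy.spatial.transform import Rotation as R
from bench import ctrl
def cloud(n,d):
    c=ctrl.camera_params(n);K=c['mtx'];h,w=d.shape
    u,v=np.meshgrid(np.arange(w),np.arange(h))
    P=np.stack([(u-K[0,2])/K[0,0]*d,(v-K[1,2])/K[1,1]*d,d],-1)
    return P@R.from_euler('xyz',c['rotation'],degrees=True).as_matrix().T+c['eye']
def ray(n,uv,z):
    c=ctrl.camera_params(n);K=c['mtx'];uv=np.atleast_2d(uv).astype(float)
    r=np.c_[(uv[:,0]-K[0,2])/K[0,0],(uv[:,1]-K[1,2])/K[1,1],np.ones(len(uv))]@R.from_euler('xyz',c['rotation'],degrees=True).as_matrix().T
    return c['eye']+r*((z-c['eye'][2])/r[:,2])[:,None]
def proj(n,X):
    c=ctrl.camera_params(n);K=c['mtx']
    p=(np.atleast_2d(X)-c['eye'])@R.from_euler('xyz',c['rotation'],degrees=True).as_matrix()
    return p[:,:2]/p[:,2:]*K[0,0]+K[:2,2]
E
python3 - <<'E'
from h import *
z=np.load('top0.npz');p,d=z['p'],z['d'];C=cloud('top',d)
print('table z',np.median(C[290:340,180:240,2]))
a=p[180:250,165:245];b=p[175:240,300:400]
cv2.imwrite('pics/rack.png',cv2.resize(a,None,fx=8,fy=8,interpolation=2)[...,::-1])
cv2.imwrite('pics/dock.png',cv2.resize(b,None,fx=8,fy=8,interpolation=2)[...,::-1])
np.set_printoptions(linewidth=250,suppress=True)
print('rack heights');print(C[192:240:2,168:240:2,2].round().astype(int))
print('dock heights');print(C[182:236:2,308:396:2,2].round().astype(int))
E
```

```text
table z 0.48478075883645033
rack heights
[[  -1    4    0   -1   -3    5   -3    2    2    1    4   -1    1    2   -2    4    3    4    1    0    1 1475    7 1475    1   -4    1   -1   -2    0    4    5   -2   -2   -6    4]
 [   2    5    1    5    3   -6   -4   -5   -2    8   -5    4   -2    0    6    1    3   -2    4    7   -6   -2    2    1    0    2   -3    1    4    5   -1   -1    5   -7   -4   -5]
 [  -2    2    5    5    8    7    8    8    7    6    8    2    7    6   11    9    8   13    7    2    6 1475    3    3    8    6    5    5   11   12    9    6    3    9    4   -1]
 [   3   -2    1   76   70   79   79   72   78   73   70   71   72   61    7    7    6    6    6   73   75   71   72   70   68   72   71   74   73   72   10    7    7    7   -4    6]
 [   2   -4   -5   71   55   53   54   55   59   53   63   54   72   70   31    4    6   11    7   76   60   60   65   67   63   72   69   73   71   73   21    0    8   10    5   -4]
 [   0   -4   10   73   56   67   73   66   73   67   70   55   76   63   30    6    4    7    7   74   60   65   66   67   67   68   65   57   
[... 2838 characters left out ...]
 7    9    9    8    9   10    6    9    6    4    5    5    9    7    8    6    5    4    9    9    4    7    2    2    4   -4]
 [   4   -3    1   -1    1    0   -6    0    2   -1    5   -1    1    1    3    2   -1    2    5    1    7    7    1    3    9    7    5   13    9   15    6    8    5    3    1   -3]
 [   6    2    0    0    2    5    0   -3    1    2    0    6    1    2    1   -3    1    5    2   -3    2   -1    2   -1    4   -1   -2    8    4    2    6   -6    6    0    3    3]]
dock heights
[[  4   0  -3 ...  -2  -1   5]
 [ -3   0   0 ...   3   1  -3]
 [  3   2   3 ...   0   9   0]
 ...
 [ -4   1   2 ...   5   4  -1]
 [  0  -1   1 ...   5   2   3]
 [ -2  -1   3 ... -11  -6  -2]]
```

View pics/rack.png

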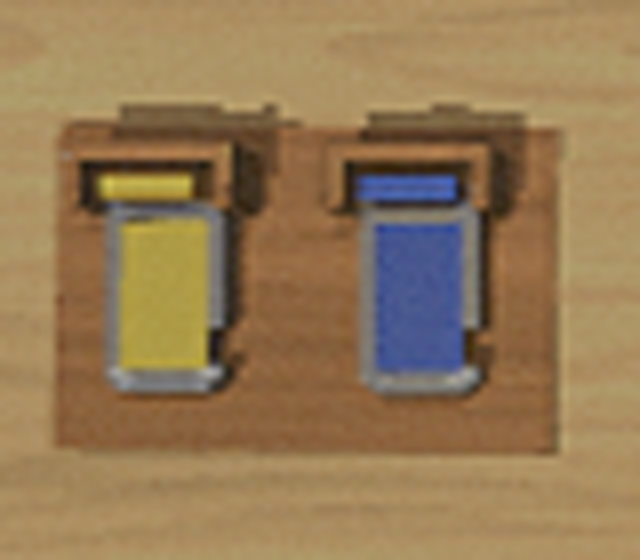

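View pics/dock.png

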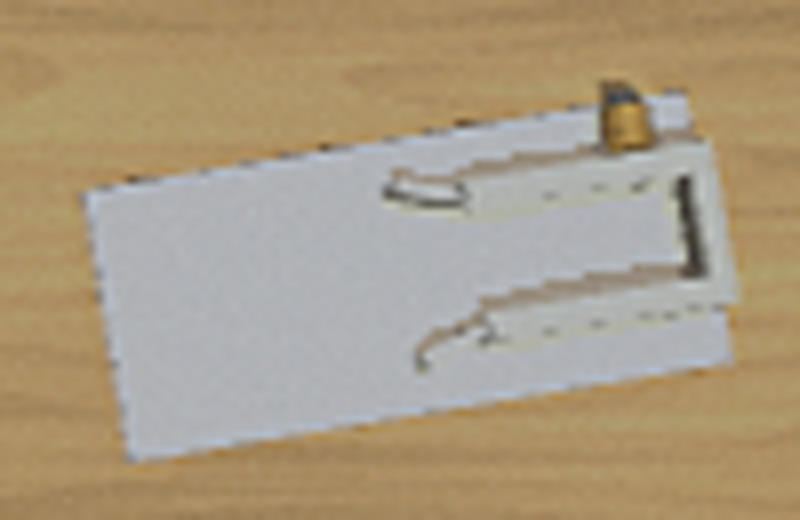

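The crops show the blue felt in the right bay, with nose and notch downward (towards the robot). The dock bed corners are near (311,199), (316,232), (392,220) and (386,187).

```bash
cat > meas.py <<'E'
from h import *
def rect(n,m,z,lab,verbose=True):
    k,l,s,c=cv2.connectedComponentsWithStats(m.astype(np.uint8))
    for i in range(1,k):
        if s[i,4]<25: continue
        cn=max(cv2.findContours((l==i).astype(np.uint8),0,1)[0],key=len)[:,0]
        W=ray(n,cn,z)[:,:2].astype(np.float32)
        ys,xs=np.nonzero(l==i); cen=ray(n,np.c_[xs,ys],z)[:,:2].mean(0)
        (cx,cy),(w,h),a=cv2.minAreaRect(W)
        if w<h:w,h,a=h,w,a-90
        print(n,lab,'px',s[i,:4],c[i].round(1),'area',s[i,4],'cen',cen.round(1),'rect',round(cx,1),round(cy,1),'sz',round(w,1),round(h,1),'ang',round(a,2))
E
python3 - <<'E'
from meas import *
for n,box in(('top',(160,250,150,400)),('scene',(170,320,170,430))):
    z=np.load(n+'0.npz');p=z['p'];hsv=cv2.cvtColor(p,cv2.COLOR_RGB2HSV)
    m0=np.zeros(p.shape[:2],bool);m0[box[0]:box[1],box[2]:box[3]]=1
    H,S,V=[hsv[...,i].astype(int) for i in range(3)]
    blue=m0&(H>105)&(H<128)&(S>110)&(V>40)
    yel=m0&(H>22)&(H<32)&(S>120)
    for zz in(34,68): rect(n,blue,zz,f'blue z{zz}')
    if n=='top':
        rect(n,yel,34,'yel')
        bed=m0&(S<45)&(V>140); bed[:,:300]=0
        rect(n,bed,6,'bed')
        cv2.imwrite('pics/bedm.png',(bed*255).astype(np.uint8))
        rk=m0&(H<15)&(S>90);rk[:,300:]=0
        rect(n,rk,6,'rack')
        # edges
        def edge(pts_dir,cols,rows,scan):
            pass
        ys,xs=np.nonzero(bed)
        B=[];T=[];L=[]
        for x in range(322,385): 
            r=np.nonzero(bed[:,x])[0]; B.append((x,r.max()+.5)); T.append((x,r.min()-.5))
        for y in range(202,230): L.append((np.nonzero(bed[y])[0].min()-.5,y))
        T=[t for t in T if t[0]<370]
        for nm,e in(('bot',B),('top',T),('left',L)):
            W=ray(n,e,6)[:,:2].astype(np.float32)
            vx,vy,x0,y0=cv2.fitLine(W,cv2.DIST_HUBER,0,.01,.01).ravel()
            print(nm,'dir',np.degrees(np.arctan2(vy,vx)).round(2),'pt',x0.round(1),y0.round(1))
E
```

```text
top blue z34 px [210 202  12   3] [215.5 203. ] area 36 cen [607.7 230. ] rect 607.7 230.0 sz 34.6 6.3 ang 89.52
top blue z34 px [212 208  11  18] [216.6 216.7] area 185 cen [564.8 226.3] rect 565.3 225.2 sz 53.6 31.4 ang 0.09
top blue z68 px [210 202  12   3] [215.5 203. ] area 36 cen [605.3 224.7] rect 605.3 224.7 sz 33.8 6.1 ang 89.52
top blue z68 px [212 208  11  18] [216.6 216.7] area 185 cen [563.4 221.1] rect 563.9 220.1 sz 52.3 30.6 ang 0.09
top yel px [177 202  12   3] [182.3 202.6] area 25 cen [610.  334.4] rect 608.6 333.8 sz 34.7 6.3 ang 89.52
top yel px [180 207  11  19] [185.  216.4] area 199 cen [566.4 325.7] rect 567.6 325.8 sz 56.7 31.5 ang 0.26
top bed px [310 187  82  46] [349.8 209.5] area 2561 cen [ 585.3 -193.8] rect 586.9 -199.0 sz 250.5 110.4 ang -81.0
top rack px [266 171  15   7] [273.8 174.1] area 30 cen [700.8  47.2] rect 701.3 49.8 sz 44.9 19.3 ang 89.46
top rack px [172 196  63  41] [203.4 216.2] area 1065 cen [567.8 273.1] rect 568.6 275.1 sz 199.1 127.8 ang 89.5
bot dir -80.91 pt 532.1 -202.6
top dir -80.89 pt 640.1 -179.9
left dir 9.06 pt 572.6 -74.6
scene blue z34 px [345 237  15   8] [352.2 240.2] area 53 cen [548.9 223.8] rect 550.5 225.0 sz 29.8 27.0 ang -87.11
scene blue z68 px [345 237  15   8] [352.2 240.2] area 53 cen [592.4 246.7] rect 594.0 247.8 sz 28.6 25.9 ang -87.11
```

>>> carry_out(
  deltas=[
    [1,1.3,0.2,0,0,-0.4,-1],
    [2.2,2.8,0.5,0,0,-0.8,-1],
    [3.4,4.4,0.5,0,0,-1.2,-1],
    [4.6,6,0.5,0,0,-1.6,-1],
    [5.8,7.6,0.5,0,0,-2,-1],
    [7,9.2,0.5,0,0,-2.4,-1],
    [8.2,10.8,0.5,0,0,-2.8,-1],
    [9.4,12.3,0.5,0,0,-3.2,-1],
    [10.0,13.3,0.5,0,0,-3.3,-1],
    [10.2,13.6,0.5,0,0,-3.3,-1],
    [10.2,13.6,0.5,0,0,-3.3,-1],
  ],
)

```text
time_s: 1.48
tcp_pos: [599.8, -199.6, 220.1]
tcp_rot: [180.0, 0.0, -0.5]
wrist_force: [-0.6, -0.2, 0.9]
grip_width: 94.1
```

>>> carry_out(
  deltas=[
    [0,1.3,0,0,0,0,-1],
    [-0.2,2.8,0,0,0,0,-1],
    [-0.4,4.4,0,0,0,0,-1],
    [-0.5,6,0,0,0,0,-1],
    [-0.6,7.6,0,0,0,0,-1],
    [-0.7,9.2,0,0,0,0,-1],
    [-0.8,10.8,0,0,0,0,-1],
    [-0.9,12.4,-0.4,0,0,0,-1],
    [-0.95,13.6,-1,0,0,0,-1],
    [-0.95,14.1,-1.6,0,0,0,-1],
    [-0.95,14.15,-2.2,0,0,0,-1],
    [-0.95,14.15,-2.3,0,0,0,-1],
  ],
)

```text
time_s: 2.98
tcp_pos: [571.4, 222.5, 149.9]
tcp_rot: [179.9, 0.1, -0.7]
wrist_force: [0.4, -0.1, 0.6]
grip_width: 93.9
```

Run:
```python
from h import *
s=ctrl.sense();print(s['time_s'],s['tcp_pos'],s['tcp_rot'],s['joint_pos'],s['wrist_force'])
P=[]
for n in("scene","top"):
    p,d=ctrl.capture(n);P.append(p if n=='top' else p);np.savez(n+'1.npz',p=p,d=d)
a=cv2.resize(P[0][150:300,290:440],(560,560),interpolation=2);b=cv2.resize(P[1][175:255,160:240],(560,560),interpolation=2)
cv2.imwrite('pics/s1.png',cv2.resize(np.hstack([a,b]),(800,400))[...,::-1])
```

```text
2.975 [571.38709797 222.48931868 149.89674181] [ 1.79904925e+02  1.07439995e-01 -6.95845149e-01] [ -16.78736151   22.48691366  -13.39484424  102.48385259    6.17899346
   55.87850762 -123.3801627 ] [ 0.4298335  -0.10852185  0.57413335]
```

View pics/s1.png

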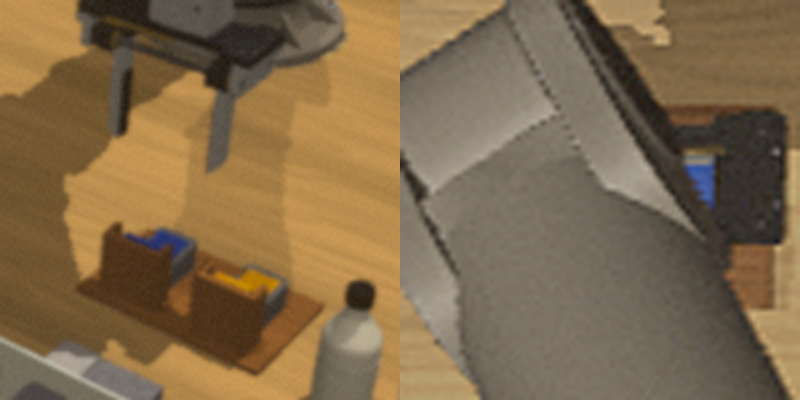

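The gripper is above the rack with its jaws along y, and blue is in the far-left bay of the scene crop at (165,245). I'll cross-check the estimates by projecting them into the scene view.

Run:
```python
from h import *
p=np.load('scene0.npz')['p'];q=np.load('top0.npz')['p']
th=np.radians(-80.9);ex=np.array([np.cos(th),np.sin(th)]);ey=np.array([-ex[1],ex[0]])
T=np.array([640.1,-179.9]);B=np.array([532.1,-202.6]);L=np.array([572.6,-74.6])
O=ex*(L@ex+190)+ey*((T@ey+B@ey)/2);print('dock O',O,'width',T@ey-B@ey,'spot',O-125*ex)
D=lambda x,y,z:np.r_[O+x*ex+y*ey,z]
def C(x,y,z,o=np.array([568.5,225.2]),a=np.radians(179.5)):
    e=np.array([np.cos(a),np.sin(a)]);return np.r_[o+x*e+y*np.array([-e[1],e[0]]),z+6]
pts=[D(-190,55,6),D(-190,-55,6),D(53,55,6),D(53,-55,6),D(-46,20,39.5),D(-46,-20,39.5),D(42,-20,39.5),D(42,20,39.5)]
pts+=[C(-42,18,62),C(-42,-18,62),C(-32,-18,62),C(-32,18,62),C(42,17,28),C(42,-17,28),C(36,23,28),C(36,-23,28)]
out=[]
for n,im,(r,c) in(('scene',p,((170,290),(175,415))),('top',q,((175,245),(160,400)))):
    f=3.3; im2=cv2.resize(im[r[0]:r[1],c[0]:c[1]],None,fx=f,fy=f,interpolation=2)
    for u,v in proj(n,pts): cv2.circle(im2,(round((u-c[0]+.5)*f),round((v-r[0]+.5)*f)),2,(255,0,0),-1)
    out.append(im2)
w=min(o.shape[1] for o in out)
cv2.imwrite('pics/ov.png',np.vstack([o[:,:w] for o in out])[:598,...,::-1])
```

```text
dock O [ 597.59541    -263.01824268] width 110.23087925577511 spot [ 577.8256516  -139.59151683]
```

View pics/ov.png

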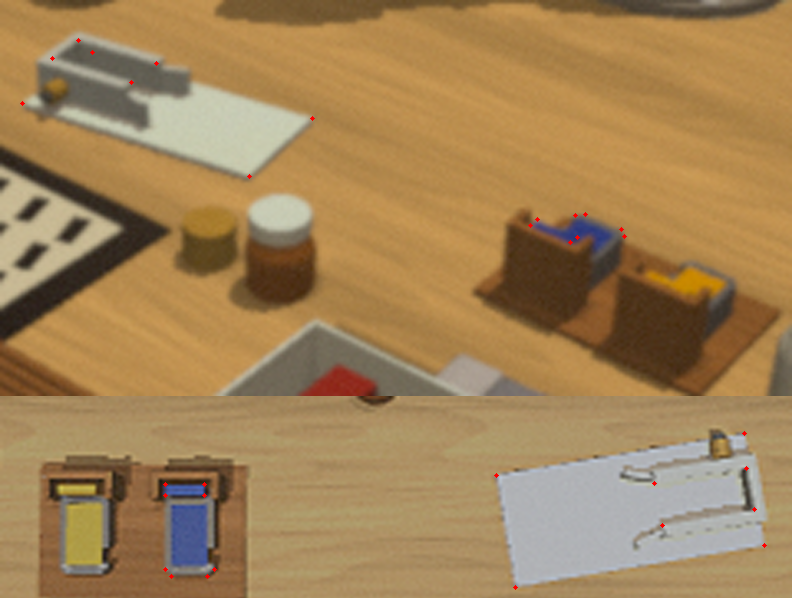

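Both views agree with the estimates: bed corners, tab and nose all line up. Now descending to grasp.

>>> carry_out(
  deltas=[
    [0,0,-0.6,0,0,0,-1],
    [0,0,-1.6,0,0,0,-1],
    [0,0,-2.6,0,0,0,-1],
    [0,0,-3.4,0,0,0,-1],
    [0,0,-4.1,0,0,0,-1],
    [0,0,-4.5,0,0,0,-1],
    [0,0,-4.7,0,0,0,-1],
    [0,0,-4.7,0,0,0,-1],
  ],
)

```text
time_s: 4.08
tcp_pos: [571.6, 224.9, 10.5]
tcp_rot: [-180.0, -0.0, -0.6]
wrist_force: [-0.1, 0.2, 0.3]
grip_width: 94.2
```

>>> carry_out(
  deltas=[
    [0,0,0,0,0,0,0],
    [0,0,0,0,0,0,0.2],
    [0,0,0,0,0,0,0.5],
    [0,0,0,0,0,0,1],
    [0,0,0,0,0,0,1],
    [0,0,0,0,0,0,1],
    [0,0,0,0,0,0,1],
    [0,0,0,0,0,0,1],
  ],
  grip_force=30,
)

```text
time_s: 5.08
tcp_pos: [571.6, 224.9, 10.5]
tcp_rot: [180.0, -0.0, -0.6]
wrist_force: [-0.6, -0.5, 1.8]
grip_width: 45.8
```

>>> carry_out(
  deltas=[
    [0,0,0.2,0,0,0,1],
    [0,0,0.6,0,0,0,1],
    [0,0,1.1,0,0,0,1],
    [0,0,1.7,0,0,0,1],
    [0,0,2.4,0,0,0,1],
    [0,0,3.1,0,0,0,1],
    [0,0,3.8,0,0,0,1],
    [0,0,4.4,0,0,0,1],
    [0,0,4.8,0,0,0,1],
    [0,0,5,0,0,0,1],
    [0,0,5,0,0,0,1],
  ],
)

```text
time_s: 6.45
tcp_pos: [571.6, 224.9, 160.5]
tcp_rot: [-180.0, -0.0, -0.6]
wrist_force: [0.6, -0.8, -0.3]
grip_width: 45.6
```

Run:
```python
from h import *
p,d=ctrl.capture('scene')
cv2.imwrite('pics/s2.png',cv2.resize(p[130:310,270:450],(600,600),interpolation=2)[...,::-1])
```

```text
(no output)
```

View pics/s2.png

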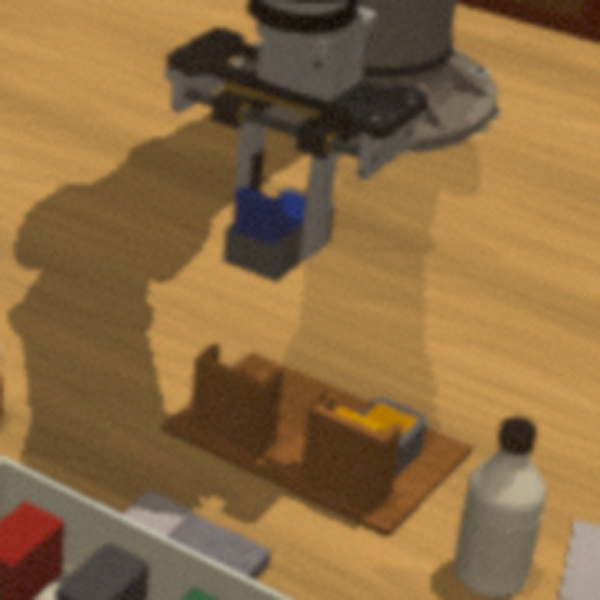

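The cassette is held level and the rack bay is empty; ochre hasn't moved. Now carrying it to the shelf with a turn of about +99.7°.

>>> carry_out(
  deltas=[
    [0,-0.4,0,0,0,0.3,1],
    [0,-1,0,0,0,0.9,1],
    [0,-1.7,0,0,0,1.6,1],
    [0,-2.4,0,0,0,2.4,1],
    [0,-3.2,0,0,0,3.2,1],
    [0,-4,0,0,0,4,1],
    [0.1,-4.8,0,0,0,4.8,1],
    [0.1,-5.6,0,0,0,5.6,1],
    [0.1,-6.4,0,0,0,6.4,1],
    [0.1,-7.2,0,0,0,7.2,1],
    [0.1,-8,0,0,0,8,1],
    [0.1,-8.6,0,0,0,8.8,1],
  ],
)

```text
time_s: 8.0
tcp_pos: [574.1, -34.2, 159.6]
tcp_rot: [-179.9, 0.0, 70.0]
wrist_force: [0.6, 0.2, -0.8]
grip_width: 45.8
```

>>> carry_out(
  deltas=[
    [0,-0.8,0,0,0,0.8,1],
    [0,-1.5,0,0,0,1.6,1],
    [0,-2.1,0,0,0,2.3,1],
    [0.05,-2.7,0,0,0,2.9,1],
    [0.08,-3.1,0,0,0,3.3,1],
    [0.08,-3.35,0,0,0,3.55,1],
    [0.08,-3.45,0,0,0,3.66,1],
    [0.08,-3.45,0,0,0,3.66,1],
    [0.08,-3.45,0,0,0,3.66,1],
  ],
)

```text
time_s: 9.12
tcp_pos: [576.9, -136.1, 160.3]
tcp_rot: [-180.0, -0.0, 99.1]
wrist_force: [-1.3, 0.9, -1.1]
grip_width: 46.2
```

>>> carry_out(
  deltas=[
    [0,0,-0.5,0,0,0,1],
    [0,0,-1.3,0,0,0,1],
    [0,0,-2.1,0,0,0,1],
    [0,0,-2.9,0,0,0,1],
    [0,0,-3.5,0,0,0,1],
    [0,0,-4.0,0,0,0,1],
    [0,0,-4.3,0,0,0,1],
    [0,0,-4.5,0,0,0,1],
    [0,0,-4.6,0,0,0,1],
    [0,0,-4.6,0,0,0,1],
  ],
)

```text
time_s: 10.38
tcp_pos: [577.1, -136.6, 22.6]
tcp_rot: [180.0, 0.0, 99.1]
wrist_force: [0.0, 0.5, -1.1]
grip_width: 45.8
```

Run:
```python
from h import *
p,d=ctrl.capture('scene')
cv2.imwrite('pics/s3.png',cv2.resize(p[120:270,160:340],(720,600),interpolation=2)[...,::-1])
```

```text
(no output)
```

View pics/s3.png

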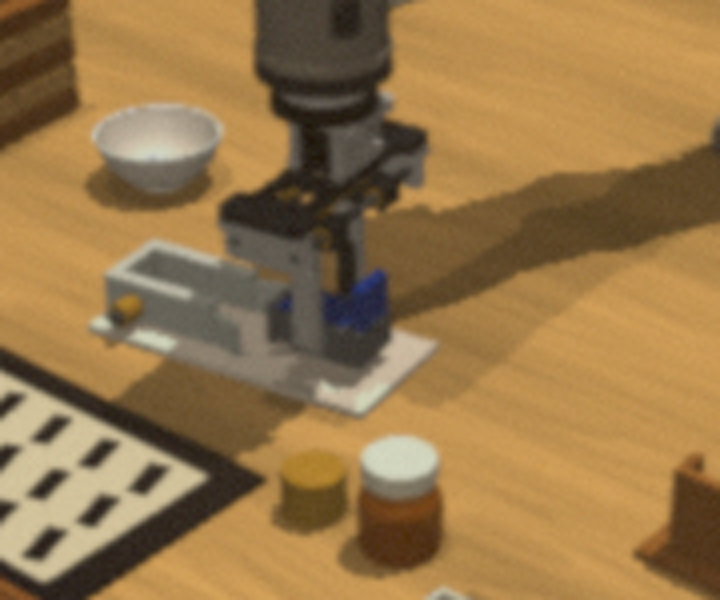

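Orientation is correct, with the tab trailing. The cassette should touch at TCP z ≈ 10.5, so I'll lower the last 12 mm gently.

>>> carry_out(
  deltas=[
    [0,0,-0.15,0,0,0,1],
    [0,0,-0.25,0,0,0,1],
    [0,0,-0.33,0,0,0,1],
    [0,0,-0.38,0,0,0,1],
    [0,0,-0.4,0,0,0,1],
    [0,0,-0.4,0,0,0,1],
  ],
)

```text
time_s: 11.18
tcp_pos: [577.0, -136.6, 10.5]
tcp_rot: [180.0, 0.0, 99.1]
wrist_force: [0.0, -0.5, -0.9]
grip_width: 45.9
```

>>> carry_out(
  deltas=[
    [0,0,0,0,0,0,0.2],
    [0,0,0,0,0,0,0],
    [0,0,0,0,0,0,-0.4],
    [0,0,0,0,0,0,-0.8],
    [0,0,0,0,0,0,-0.8],
    [0,0,0,0,0,0,-0.8],
  ],
)

```text
time_s: 11.92
tcp_pos: [576.9, -136.5, 10.5]
tcp_rot: [-180.0, -0.0, 99.1]
wrist_force: [0.4, 0.5, 0.1]
grip_width: 82.8
```

>>> carry_out(
  deltas=[
    [0,0,0.5,0,0,0,-0.8],
    [0,0,1.3,0,0,0,-0.8],
    [0,0,2.2,0,0,0,-0.8],
    [0,0,3.1,0,0,0,-1],
    [0,0,3.7,0,0,0,-1],
    [0,0,4,0,0,0,-1],
    [0,0,4,0,0,0,-1],
  ],
)

```text
time_s: 12.8
tcp_pos: [577.0, -136.6, 130.7]
tcp_rot: [180.0, 0.0, 99.1]
wrist_force: [-0.6, -0.5, 0.2]
grip_width: 93.9
```

Run:
```python
from meas import *
for n in('scene','top'):
    p,d=ctrl.capture(n)
    np.savez(n+'4.npz',p=p,d=d)
    hsv=cv2.cvtColor(p,cv2.COLOR_RGB2HSV);H,S,V=[hsv[...,i].astype(int) for i in range(3)]
    m=(H>105)&(H<128)&(S>110)&(V>40)
    m[:,:170]=0;m[:160]=0;m[250:]=0;m[:,400:]=0
    for z in(34,68):rect(n,m,z,'blue%d'%z)
    c=(slice(120,270),slice(160,340)) if n=='scene' else (slice(160,250),slice(290,400))
    cv2.imwrite(f'pics/{n}4.png',cv2.resize(p[c],(720,600),interpolation=2)[...,::-1])
```

```text
scene blue34 px [232 197  17   8] [240.7 200.3] area 63 cen [ 579.7 -137.3] rect 577.1 -138.1 sz 54.3 27.7 ang -86.14
scene blue68 px [232 197  17   8] [240.7 200.3] area 63 cen [621.9 -99.3] rect 619.4 -100.1 sz 52.1 26.5 ang -86.14
top blue34 px [320 208   5  11] [321.8 213.1] area 37 cen [ 573.2 -102.8] rect 573.5 -102.6 sz 32.6 10.2 ang 7.36
top blue68 px [320 208   5  11] [321.8 213.1] area 37 cen [ 571.6 -100.2] rect 572.0 -100.1 sz 31.9 9.9 ang 7.36
```

View pics/scene4.png

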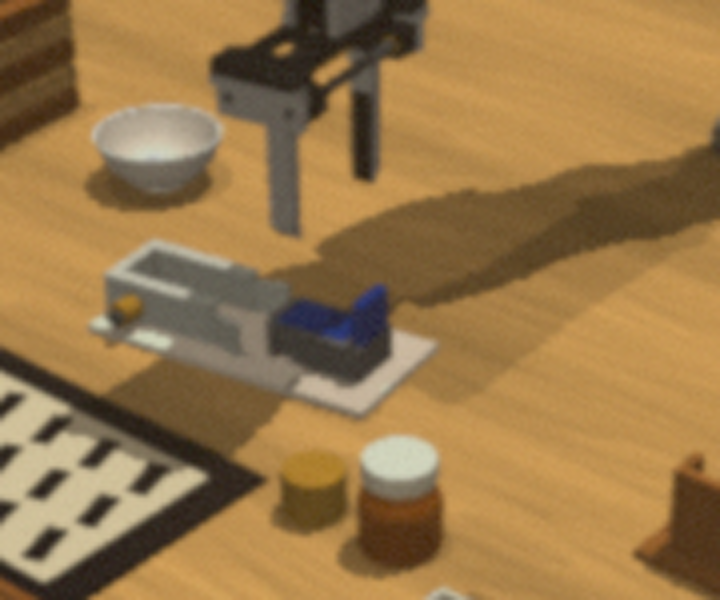

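View pics/top4.png

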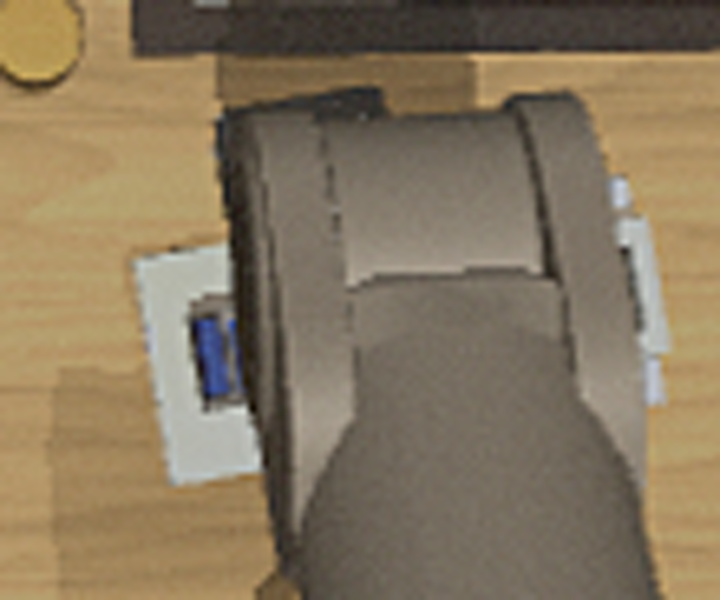

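Released and standing flat on the shelf, tab trailing, guides clear. The tab is seen at top pixel ≈(321,213), which gives about (572,-102). Now turning the gripper -90° above the tab.

>>> carry_out(
  deltas=[
    [0,0.2,0,0,0,-0.6,-1],
    [-0.1,0.5,0,0,0,-1.6,-1],
    [-0.1,0.8,0,0,0,-2.7,-1],
    [-0.18,1.12,0,0,0,-3.8,-1],
    [-0.18,1.12,0,0,0,-4.9,-1],
    [-0.18,1.12,0,0,0,-6.0,-1],
    [-0.18,1.12,0,0,0,-7.2,-1],
    [-0.18,1.12,0,0,0,-8.4,-1],
    [-0.18,1.12,0,0,0,-9.5,-1],
    [-0.18,1.12,0,0,0,-10.4,-1],
    [-0.18,1.12,0,0,0,-11,-1],
    [-0.18,1.12,0,0,0,-11.25,-1],
  ],
)

```text
time_s: 14.4
tcp_pos: [571.1, -102.8, 129.6]
tcp_rot: [-180.0, 0.1, 9.1]
wrist_force: [0.2, 1.1, -0.7]
grip_width: 94.1
```

>>> carry_out(
  deltas=[
    [0,0,0,0,0,0,-0.6],
    [0,0,-0.2,0,0,0,-0.4],
    [0,0,-0.6,0,0,0,-0.2],
    [0,0,-1.2,0,0,0,-0.2],
    [0,0,-1.6,0,0,0,-0.2],
    [0,0,-1.8,0,0,0,-0.2],
    [0,0,-1.8,0,0,0,-0.2],
  ],
)

```text
time_s: 15.28
tcp_pos: [571.3, -102.9, 76.0]
tcp_rot: [-180.0, 0.0, 9.1]
wrist_force: [0.5, -0.5, 1.0]
grip_width: 56.1
```

Run:
```python
from h import *
for n in('scene','top'):
    p,d=ctrl.capture(n)
    c=(slice(120,270),slice(160,340)) if n=='scene' else (slice(160,250),slice(290,400))
    cv2.imwrite(f'pics/{n}5.png',cv2.resize(p[c],(720,600),interpolation=2)[...,::-1])
```

```text
(no output)
```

View pics/scene5.png

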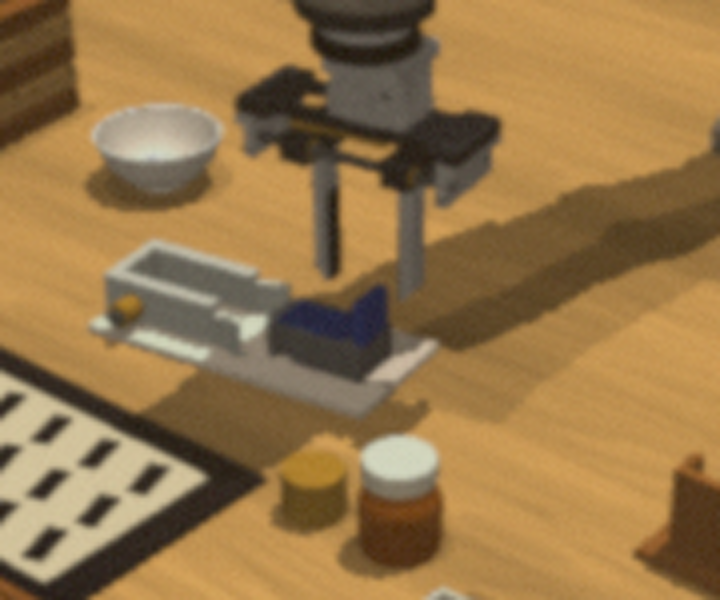

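The fingers straddle the tab ahead and behind. Lowering to z ≈ 42 and closing.

>>> carry_out(
  deltas=[
    [0,0,-0.4,0,0,0,-0.2],
    [0,0,-0.8,0,0,0,-0.2],
    [0,0,-1.05,0,0,0,-0.2],
    [0,0,-1.13,0,0,0,-0.2],
    [0,0,-1.13,0,0,0,0.2],
    [0,0,-1.13,0,0,0,0.5],
    [0,0,-1.13,0,0,0,0.7],
    [0,0,-1.13,0,0,0,0.85],
    [0,0,-1.13,0,0,0,1],
    [0,0,-1.13,0,0,0,1],
    [0,0,-1.13,0,0,0,1],
  ],
  grip_force=25,
)

```text
time_s: 16.75
tcp_pos: [571.6, -103.0, 42.7]
tcp_rot: [-180.0, -0.0, 9.1]
wrist_force: [0.2, 0.1, 3.2]
grip_width: 9.8
```

Run:
```python
from h import *
s=ctrl.sense();print(s['tcp_pos'],s['tcp_rot'],s['wrist_force'],s['grip_width'])
O=np.array([597.6,-263.0]);th=np.radians(-80.9);ex=np.array([np.cos(th),np.sin(th)]);ey=np.array([-ex[1],ex[0]])
w=s['tcp_pos'][:2]-O;print('dock xy of tcp',w@ex,w@ey, 'units to tcp x=-73,-56,-45,-37 (y=0):')
for X in(-73,-60,-56,-45,-37):print(X,((O+X*ex)-s['tcp_pos'][:2])/30)
```

```text
[ 571.59576897 -102.98275036   42.6501066 ] [-1.79999653e+02 -5.81132642e-03  9.10189188e+00] [0.18063616 0.0663143  3.15777375] 9.760447168307229
dock xy of tcp -162.11602053491723 -0.36891782300386283 units to tcp x=-73,-56,-45,-37 (y=0):
-73 [ 0.4819564  -2.93120139]
-60 [ 0.55049157 -3.35908071]
-56 [ 0.57157931 -3.49073588]
-45 [ 0.6295706  -3.85278761]
-37 [ 0.67174608 -4.11609796]
```

Tab gripped (9.8 mm). Sliding in to about 23 mm short of home.

>>> carry_out(
  deltas=[
    [0.04,-0.2,0,0,0,0,1],
    [0.1,-0.6,0,0,0,0,1],
    [0.16,-1,0,0,0,0,1],
    [0.23,-1.4,0,0,0,0,1],
    [0.27,-1.65,0,0,0,0,1],
    [0.3,-1.8,0,0,0,0,1],
    [0.3,-1.8,0,0,0,0,1],
  ],
)

```text
time_s: 17.62
tcp_pos: [580.8, -158.3, 42.7]
tcp_rot: [180.0, -0.0, 9.0]
wrist_force: [1.2, -1.8, 3.7]
grip_width: 9.9
```

>>> carry_out(
  deltas=[
    [0.03,-0.2,0,0,0,0,1],
    [0.08,-0.5,0,0,0,0,1],
    [0.13,-0.8,0,0,0,0,1],
    [0.18,-1.1,0,0,0,0,1],
    [0.22,-1.35,0,0,0,0,1],
    [0.25,-1.5,0,0,0,0,1],
    [0.25,-1.55,0,0,0,0,1],
    [0.25,-1.55,0,0,0,0,1],
  ],
)

```text
time_s: 18.62
tcp_pos: [588.1, -203.6, 42.7]
tcp_rot: [-180.0, -0.0, 9.1]
wrist_force: [-0.6, 2.6, 6.0]
grip_width: 9.6
```

```bash
cat > look.py <<'E'
import sys
from h import *
k=sys.argv[1]
s=ctrl.sense();print(s['time_s'],s['tcp_pos'],s['tcp_rot'],s['wrist_force'],s['grip_width'])
O=np.array([597.6,-263.0]);th=np.radians(-80.9);ex=np.array([np.cos(th),np.sin(th)]);ey=np.array([-ex[1],ex[0]])
w=s['tcp_pos'][:2]-O;f=s['wrist_force'][:2];print('dock tcp',w@ex,w@ey,'F',f@ex,f@ey)
im=[]
for n in('scene','top'):
    p,d=ctrl.capture(n)
    c=(slice(150,240),slice(170,290)) if n=='scene' else (slice(165,255),slice(290,410))
    im.append(cv2.resize(p[c],(400,300),interpolation=2)[...,::-1])
cv2.imwrite(f'pics/l{k}.png',np.hstack(im))
E
python3 look.py 6
```

```text
18.625 [ 588.10409537 -203.61469118   42.68843211] [-1.79991628e+02 -7.54961302e-03  9.10308666e+00] [-0.61697854  2.64990982  6.04857274] 9.600386751783256
dock tcp -60.139727774001955 0.01587833142853944 F -2.7141376769940586 -0.190108516004108
```

View pics/l6.png

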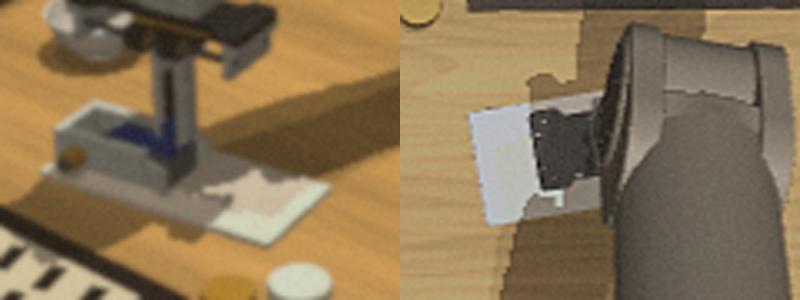

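The cassette is in the channel with little drag (about 3 N). Now pushing past the ball.

>>> carry_out(
  deltas=[
    [0.03,-0.16,0,0,0,0,1],
    [0.05,-0.32,0,0,0,0,1],
    [0.07,-0.45,0,0,0,0,1],
    [0.09,-0.55,0,0,0,0,1],
    [0.1,-0.6,0,0,0,0,1],
    [0.1,-0.6,0,0,0,0,1],
  ],
)

```text
time_s: 19.48
tcp_pos: [590.4, -221.2, 42.7]
tcp_rot: [-179.9, 0.1, 9.1]
wrist_force: [-5.2, 4.6, 9.9]
grip_width: 9.4
```

>>> carry_out(
  deltas=[
    [0.01,-0.05,0,0,0,0,1],
    [0.015,-0.1,0,0,0,0,1],
    [0.02,-0.13,0,0,0,0,1],
    [0.02,-0.13,0,0,0,0,1],
  ],
)

```text
time_s: 19.98
tcp_pos: [591.0, -225.8, 42.6]
tcp_rot: [-180.0, 0.1, 9.1]
wrist_force: [-3.1, 1.2, 8.4]
grip_width: 10.1
```

```bash
python3 look.py 7
```

```text
19.975 [ 591.02812943 -225.82560021   42.64820519] [-1.79991051e+02  5.66255731e-02  9.06753685e+00] [-3.07283001  1.20789147  8.41502299] 10.140412510683884
dock tcp -37.7459099607052 -0.6097245133117674 F -1.6786815711447258 -2.8431169967986865
```

>>> carry_out(
  deltas=[
    [0.005,-0.03,0,0,0,0,1],
    [0.01,-0.05,0,0,0,0,1],
    [0.01,-0.05,0,0,0,0,1],
  ],
)

```text
time_s: 20.45
tcp_pos: [591.5, -227.7, 42.7]
tcp_rot: [180.0, 0.0, 9.1]
wrist_force: [-2.0, -1.1, 7.0]
grip_width: 10.1
```

>>> carry_out(
  deltas=[
    [0.005,-0.03,0,0,0,0,1],
    [0.01,-0.05,0,0,0,0,1],
    [0.01,-0.05,0,0,0,0,1],
  ],
)

```text
time_s: 20.82
tcp_pos: [592.0, -228.6, 42.7]
tcp_rot: [-180.0, 0.0, 9.1]
wrist_force: [-2.4, 1.7, 7.5]
grip_width: 9.6
```

>>> carry_out(
  deltas=[
    [0.005,-0.03,0,0,0,0,1],
    [0.01,-0.05,0,0,0,0,1],
    [0.01,-0.05,0,0,0,0,1],
  ],
)

```text
time_s: 21.2
tcp_pos: [592.1, -228.9, 42.6]
tcp_rot: [-179.9, 0.0, 9.1]
wrist_force: [-4.5, 7.4, 10.7]
grip_width: 10.1
```

```bash
python3 look.py 8
```

```text
21.2 [ 592.13364117 -228.93751474   42.64882444] [-1.79917120e+02  4.89522136e-02  9.13434682e+00] [-4.53663868  7.379768   10.73243305] 10.098931014736884
dock tcp -34.498316981553074 -0.010301347881993208 F -8.00439081622212 -3.312369830109432
```

View pics/l8.png

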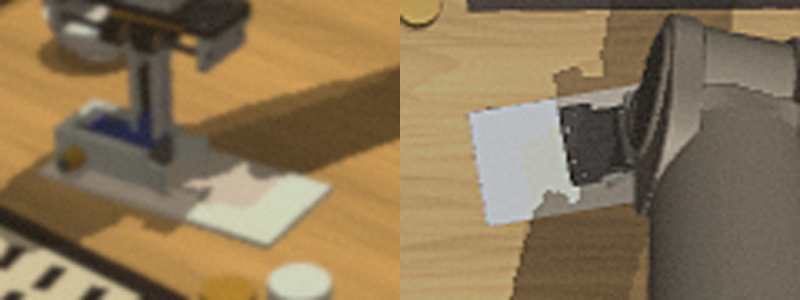

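Force has jumped to 8 N and motion has stalled, as expected at the end stop. One more small push to confirm.

>>> carry_out(
  deltas=[
    [0.005,-0.03,0,0,0,0,1],
    [0.01,-0.06,0,0,0,0,1],
    [0.01,-0.06,0,0,0,0,1],
    [0.01,-0.06,0,0,0,0,1],
  ],
)

```text
time_s: 21.8
tcp_pos: [592.2, -228.9, 42.7]
tcp_rot: [-179.8, 0.1, 9.2]
wrist_force: [-7.5, 16.7, 16.5]
grip_width: 9.7
```

Solid stop (18 N, no motion). Relaxing the push, then opening and retreating.

>>> carry_out(
  deltas=[
    [-0.01,0.05,0,0,0,0,1],
    [-0.01,0.05,0,0,0,0,1],
    [-0.01,0.05,0,0,0,0,0.7],
    [-0.01,0.05,0,0,0,0,0.5],
    [-0.01,0.05,0,0,0,0,0.3],
    [-0.01,0.05,0,0,0,0,0.2],
    [-0.01,0.05,0,0,0,0,0.2],
  ],
)

```text
time_s: 22.68
tcp_pos: [592.5, -230.2, 42.5]
tcp_rot: [-180.0, 0.0, 9.1]
wrist_force: [-0.4, 0.6, -0.4]
grip_width: 37.5
```

>>> carry_out(
  deltas=[
    [0,0,0.4,0,0,0,0.2],
    [0,0,1.2,0,0,0,0.2],
    [0,0,2.2,0,0,0,0.2],
    [0,0,3.4,0,0,0,0.2],
    [0,0,4.4,0,0,0,0.2],
    [-0.8,1,5,0,0,0,0.2],
    [-1.6,2.2,5,0,0,0,0.2],
    [-2.4,3.6,5,0,0,0,0.2],
    [-3.2,5,5,0,0,0,0.2],
    [-3.4,6,5,0,0,0,0.2],
    [-3.4,6.4,5,0,0,0,0.2],
    [-3.4,6.4,5,0,0,0,0.2],
  ],
)

```text
time_s: 24.18
tcp_pos: [491.0, -38.0, 193.1]
tcp_rot: [180.0, -0.0, 9.2]
wrist_force: [0.2, -0.5, -0.1]
grip_width: 37.7
```

```bash
python3 look.py 9
python3 - <<'E'
from meas import *
p,d=ctrl.capture('top');hsv=cv2.cvtColor(p,cv2.COLOR_RGB2HSV);H,S,V=[hsv[...,i].astype(int) for i in range(3)]
m=(H>105)&(H<128)&(S>110)&(V>40);m[:,:300]=0;m[:165]=0;m[250:]=0;m[:,400:]=0
O=np.array([597.6,-263.0]);th=np.radians(-80.9);ex=np.array([np.cos(th),np.sin(th)])
print('expected tab',O-37*ex,'felt',O+4*ex)
for z in(34,68):rect('top',m,z,'blue%d'%z)
cv2.imwrite('pics/t9.png',cv2.resize(p[175:250,300:400],(800,600),interpolation=2)[...,::-1])
p,d=ctrl.capture('scene');cv2.imwrite('pics/s9.png',p[...,::-1])
E
```

```text
24.175 [491.01338424 -38.03341009 193.0888389 ] [ 1.79988390e+02 -4.48368117e-02  9.15613685e+00] [ 0.20330364 -0.52242009 -0.09206736] 37.66162294061511
dock tcp -238.99265008024614 -69.6648149607236 F 0.5479989214544236 0.11811987077740135
expected tab [ 591.74815151 -226.46568915] felt [ 598.23263227 -266.94965523]
top blue34 px [361 198  24  14] [372.5 204.6] area 226 cen [ 598.5 -261.1] rect 598.5 -260.5 sz 69.2 32.9 ang -81.93
top blue68 px [361 198  24  14] [372.5 204.6] area 226 cen [ 596.3 -254.7] rect 596.3 -254.2 sz 67.6 32.1 ang -81.93
```

View pics/t9.png

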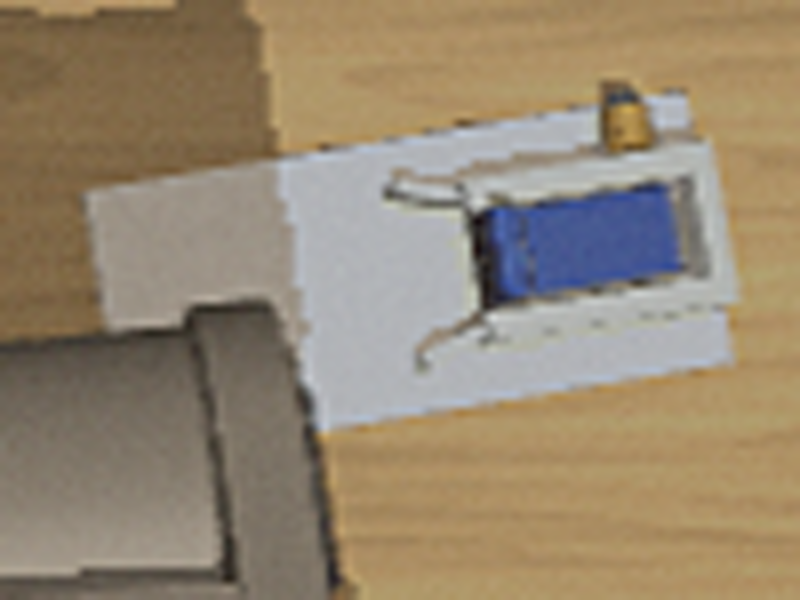

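View pics/s9.png

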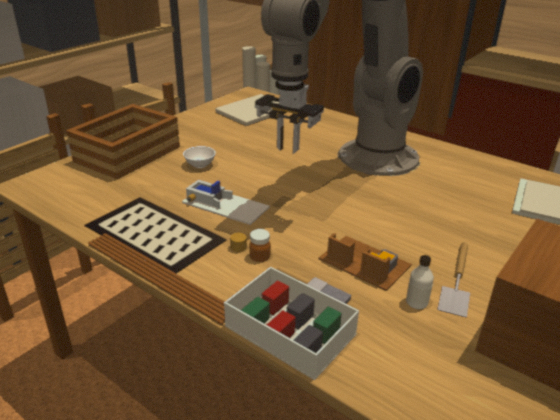

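Run:
```python
from meas import *
p,d=ctrl.capture('top');hsv=cv2.cvtColor(p,cv2.COLOR_RGB2HSV);H,S,V=[hsv[...,i].astype(int) for i in range(3)]
m=(H>22)&(H<32)&(S>120);m[:,:165]=0;m[:190]=0;m[250:]=0;m[:,245:]=0
rect('top',m,34,'yel');print(ctrl.sense()['wrist_force'],ctrl.sense()['joint_vel'].round(2))
print(ctrl.sign_off())
```

```text
top yel px [177 202  12   3] [182.1 202.6] area 26 cen [609.8 335. ] rect 608.6 333.8 sz 34.7 6.3 ang 89.52
top yel px [180 207  11  19] [185.  216.4] area 200 cen [566.4 325.7] rect 567.6 325.8 sz 56.7 31.5 ang 0.26
[-0.11924309 -0.75399366  0.08865069] [-0.23  0.09 -0.18  0.16 -0.04 -0.03 -0.15]
the job is handed in; nothing more can be done
None
```

I lifted the blue cassette straight out of the rack by its sides, set it flat on the loading shelf with its tab trailing, and let go. I then gripped the tab front and back and slid it into the channel past the ball. It met a solid stop at about 18 N, with no further motion. I opened the gripper, moved clear and handed the job in at about 24 s of the 53 s allowed.

**Last checks:**
- **Seating:** the last pictures show the cassette square in the channel at the end stop, with the tab trailing.
- **Ochre cassette:** its measured position matches the start to within a pixel.
- **Other objects:** none looks moved in the scene view; I did not measure each one.
- **Robot:** it stands clear, with almost no wrist force.

**Disagreement:** at the stop, the tool and the front edge of the felt read about 2 to 2.5 mm deeper than my dock estimate. I put that down to camera calibration (good to about 2 mm) and small grip offsets, because the force showed a hard stop.

**Not seen directly:** the cameras cannot show the ball. I judged the click from the push force rising, dropping, then rising again at the stop.

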